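# Set the booklet clamp half open

### The arm

A 6-joint arm with a two-finger parallel gripper is mounted at the origin on the work surface. World frame = base frame: x ahead of the robot, y to its left, z up, the work surface at z = 0. Lengths are in m, angles in rad, forces in N, time in s.
With the tool pointing down it reaches from about 0.35 to 0.85 m from the base axis. Payload 8.1 kg.
Tool frame: the origin (TCP) lies at the very end of the fingers, on their centre line; the grasp point (between the pads) lies 19 mm behind it; z points along the fingers, y is the direction in which the jaws open and shut (so a half turn about z gives the same grasp; the last joint's range is limited). The gripper opens to 93 mm and grips with 3 to 60 N. Pads are 15 mm wide; open, the fingers measure 128 mm over their backs; the gripper's body (75 mm by 188 mm) begins 65 mm behind the grasp point.
Start: joints at [-1.198, 0.13, 1.488, -0, 1.523, -0.085], TCP at [0.265, -0.538, 0.183] pointing down, gripper open.
Joint ranges: [-2.96, 2.96], [-0.89, 2.26], [0.02, 2.5], [-1.34, 4.48], [0, 2.73], [-2.66, 2.66]. Speed limits (rad/s): [2.39, 2.39, 2.79, 3.14, 3.14, 3.14].

### API

Orientations are given as a rotation vector (axis times angle).
In Python, from plant import robot gives the robot as it stands.
- The arm moves only by the shell command python3 -m inch 'ROWS' [FORCE]. ROWS is JSON, a list that holds one entry, the list of rows, each a list of 7 numbers: the shift along the tool's x, y, z in cm, then the turn, a rotation vector about the tool's x, y, z in degrees, then the gripper command: -1 is fully open, 1 is shut, values between are in proportion. A call has 1 to 5 rows; each row shifts and turns the commanded pose from where the row before left it, along the tool's axes as they then stand; what a row does not reach is not made up. A row lasts 1/10 s, in which the tool goes at most 50 mm and 8.59 degrees, less where a joint would pass 70% of its speed; a pose out of reach is approached as far as the arm can. A call with a gripper value outside its range is refused whole. The fingers move at their own pace and stop on an object; FORCE is the grip in N (left out, the last holds). Time passes only in rows, so rows that do not move let the fingers close. It gives the time, the measured TCP pose, the force and the opening at its end, in the units of the state.
- robot.read_state(): the state, without advancing time (a new reading comes with each control period).
- robot.read_camera(name): name is "scene" or "top"; returns a dict with "image" (420x560x3 uint8, blue, green, red), "K" (3x3 intrinsics, pixels), "R" (3x3) and "t" (3): a world point X has camera coordinates R X + t. Camera axes: x right, y down, z forward; pixel columns grow to the right and rows downward; lengths in m; the calibration is good to about 2 mm. A picture is of the moment at which its call begins. There is no depth.
- robot.close_job(): hands the job in, once; it reports no verdict.
The state is a dict: "t": time; "q": joint angles; "dq": joint speeds; "joint_torque": joint torques, N m; "tool_pos": TCP position; "orientation": TCP orientation; "force": force on the tool from outside, world axes, zero at the start; "wrist_torque": the same for the moment, N m; "opening": finger opening in m.
Only numpy, scipy, OpenCV 4.12 (cv2) and the standard library are available. Lean on these libraries where they do the work, as an engineer would, in place of code of your own. Each camera call takes 0.05 s, during which the arm holds its last target. There are 200 camera calls.

### The job

Set the booklet-mending clamp half open, ready for the next thin booklet: with the fingertips push the front of its red plate back until the jaw has passed the first stop pin (green collar) but not the second (black collar), then let go, so that the jaw springs back and stays caught on the first pin. Do not grip the plate or touch its black back, and leave the things standing around the clamp where they are.

Things in the scene. Friction and masses are not known exactly. Their poses are not given: they have to be found in the camera images.
- clamp: Spring clamp screwed to the table: wooden base board 260 (x) x 200 (y) x 20 mm, black fixed jaw in front, sliding jaw with upright red plate, green spring block (60 mm high) at the rear. Origin: centre of the board's underside. x is horizontal, the way the jaw is pushed open (away from the robot, turned up to 0.45 rad either way); z is up.
- fixed_jaw_top (a point): Centre of the top of the fixed jaw, 50 mm above the table. The jaw is 25 mm (x) by 100 mm (y) and stands just in front of the closed sliding jaw, so fingers that push the red plate must stay above it. The space over it is free. It does not move.
- push_face (a point): Centre of the red push plate's front, 78 mm above the table; moves with the sliding jaw. The plate is upright, 100 mm wide (its y), 56 mm high (50 to 106 mm above the table), 12 mm thick (8 mm red, 4 mm black behind, not to be touched). Axes as the clamp's: x is the push direction, the red front looks to -x.
- jaw (a joint): Travel of the sliding jaw along the clamp's x in m: 0 closed (start), 0.030 caught on the first pin (half open), 0.060 on the second (full open), end stop 0.072. A damped spring drives it back to 0 (4 N at 0, 7 N at 0.03, 10 N at 0.06) in about 1 s. Released from 0.033 to 0.056 it returns to the first pin and stays; from below 0.029 it returns to 0.
- pin_half (a joint): First stop pin: brass, 8 mm across, green collar, at x -39, y 66 mm of the clamp, standing 7 mm out of the board. Value in m: 0 up, 0.0065 down; sprung up (1 to 2 N). A dog with a sloped rear on the jaw's left (+y) end runs over it and presses it down (adding a few N to the push); it springs up behind the dog at about 0.031 of jaw travel.
- pin_full (a joint): Second stop pin, the same with a black collar, at x -9 mm, y 66 mm of the clamp. 0 up, 0.0065 down; it would catch the jaw once the travel exceeds about 0.061.
- ink_bottle: Bystander: loose black ink bottle, red cap, 52 mm across, 95 mm high; origin at the centre of its underside.
- water_bowl: Bystander: loose blue ceramic bowl, 110 mm across, 50 mm high; origin at the centre of its underside.
- booklet: Bystander: loose blue booklet lying flat, 120 x 85 x 14 mm; origin at the centre of its underside.
- seal: Bystander: loose standing stone seal, 26 x 26 x 55 mm; origin at the centre of its underside.

How it is judged:
On the way, in this order (a step that is already met when the one before it is completed fails the run):
1. the jaw is pushed by the fingers past the first pin (value of joint jaw above 0.033 m and contact force between the fingers and jaw above 1 N).
2. let go, the jaw has come back and is caught on the first pin (value of joint jaw between 0.0265 and 0.0325 m and value of joint pin_half below 0.003 m and contact force between the fingers and jaw below 0.1 N and velocity of joint jaw between -0.005 and 0.005 m/s), for 0.2 s.
At the end, for the whole second after the job is handed in: The jaw rests on the first pin at 30 mm of travel (26.5 to 32.5 mm), untouched, that pin standing up (within 3 mm), and the four bystanders stand where they stood (within 20 mm, tilted less than 0.2 rad) (value of joint jaw between 0.0265 and 0.0325 m and value of joint pin_half below 0.003 m and velocity of joint jaw between -0.005 and 0.005 m/s and distance of each of ink_bottle, water_bowl, booklet, seal from where it was at the start of the episode below 0.02 m and angle between each of ink_bottle, water_bowl, booklet, seal's own z axis and vertical below 0.2 rad).
It fails at once if the jaw is pushed on to the second pin (value of joint jaw above 0.06 m).
It fails at once if the black back of the push plate is touched (gripped or reached behind) (contact force between any of the arm, the fingers and jaw_c4 above 0.5 N).
It fails at once if a bystander is shifted, lifted or tipped (not (distance of each of ink_bottle, water_bowl, booklet, seal from where it was at the start of the episode below 0.02 m and angle between each of ink_bottle, water_bowl, booklet, seal's own z axis and vertical below 0.2 rad)).
It also fails if it takes over 35 s, if anything falls off the work surface, if the arm or the gripper's body presses on something with over 40 N, if the wrist force passes 120 N, or if a joint passes its speed limit or range.

## Working session

There is one attempt and no reset: what is moved stays moved. The work goes in short steps, Python scripts to look and compute and a shell command to move; the robot and the scene stay as the last step left them, time stands still between calls to the robot, and variables do not carry over. Pictures are saved under pics/ and viewed, about 8 in all and at most 12, crops included, and the job is handed in when it is done.

```bash
mkdir -p pics; ls; python3 - <<'E'
from plant import robot
import cv2,numpy as np
s=robot.read_state();print({k:np.round(v,3).tolist() for k,v in s.items()})
for n in("scene","top"):
    c=robot.read_camera(n);cv2.imwrite(f"pics/{n}0.png",c["image"]);np.savez(f"pics/{n}.npz",K=c["K"],R=c["R"],t=c["t"]);print(n,c["K"].tolist(),np.round(c["R"],3).tolist(),np.round(c["t"],3).tolist())
E
```

```text
pics
{'t': 0.0, 'q': [-1.198, 0.131, 1.489, -0.0, 1.523, -0.085], 'dq': [-0.001, -0.002, 0.001, 0.001, 0.0, -0.001], 'joint_torque': [-0.0, -55.985, -49.176, 0.077, 0.035, -0.0], 'tool_pos': [0.265, -0.538, 0.182], 'orientation': [-3.058, -0.712, 0.0], 'force': [-0.362, 0.051, -0.068], 'wrist_torque': [0.009, -0.038, -0.035], 'opening': 0.093}
scene [[528.5536396709963, 0.0, 277.03855239021675], [0.0, 528.5536396709963, 209.03418863378153], [0.0, 0.0, 1.0]] [[0.672, 0.741, -0.005], [0.596, -0.544, -0.59], [-0.44, 0.393, -0.808]] [-0.464, -0.284, 1.396]
top [[395.67533498676903, 0.0, 279.3435854936426], [0.0, 395.67533498676903, 214.5076477679639], [0.0, 0.0, 1.0]] [[-0.018, -0.999, -0.037], [-0.997, 0.021, -0.079], [0.08, 0.035, -0.996]] [0.1, 0.593, 0.923]
```

View pics/scene0.png

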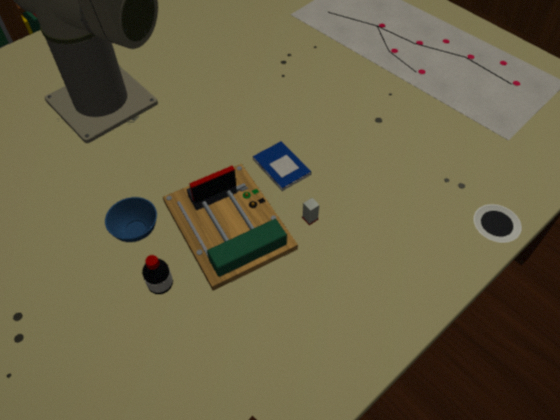

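View pics/top0.png

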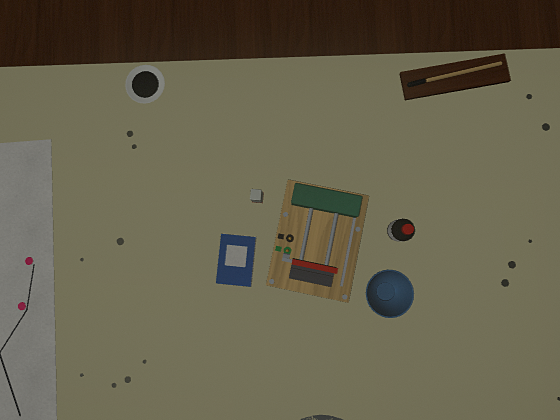

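The clamp is seen in both views: plate at about (214,182) in scene and (314,267) in top. The bowl and bottle stand to its right, the booklet and seal to its left. I'll enlarge both.

```bash
python3 - <<'E'
import cv2,numpy as np
a=cv2.imread("pics/scene0.png")[150:290,150:310];b=cv2.imread("pics/top0.png")[170:310,240:400]
o=np.hstack([cv2.resize(x,None,fx=2.5,fy=2.5,interpolation=cv2.INTER_CUBIC) for x in(a,b)])
o=cv2.convertScaleAbs(o,alpha=1.6)
cv2.imwrite("pics/crop0.png",o)
E
```

```text
(no output)
```

View pics/crop0.png

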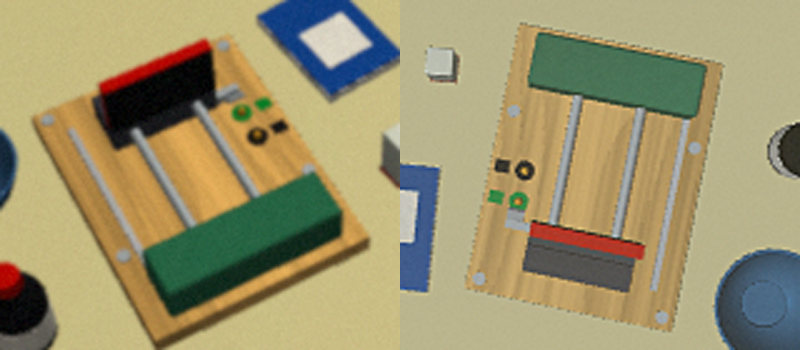

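```bash
cat > h.py <<'E'
import numpy as np
C={n:np.load(f"pics/{n}.npz") for n in("scene","top")}
def ray(n,p):
    c=C[n];d=c["R"].T@np.linalg.inv(c["K"])@[*p,1];return -c["R"].T@c["t"],d
def atz(n,p,z):
    o,d=ray(n,p);return o+d*(z-o[2])/d[2]
def tri(ps,pt):
    A=[];b=[]
    for n,p in(("scene",ps),("top",pt)):
        o,d=ray(n,p);d=d/np.linalg.norm(d);M=np.eye(3)-np.outer(d,d);A.append(M);b.append(M@o)
    return np.linalg.lstsq(np.vstack(A),np.hstack(b),rcond=None)[0]
def proj(n,X):
    c=C[n];q=c["K"]@(c["R"]@X+c["t"]);return q[:2]/q[2]
E
python3 - <<'E'
from h import *
np.set_printoptions(precision=4,suppress=True)
S=lambda x,y:(x/2.5+150,y/2.5+150)
T=lambda x,y:((x-400)/2.5+240,y/2.5+170)
sc=[(232,37),(35,120),(158,348),(370,240)] # front-left,front-right,rear-right,rear-left
tc=[(466,290),(674,331),(722,64),(520,23)]
P=np.array([tri(S(*a),T(*b)) for a,b in zip(sc,tc)]);print(P)
c=P.mean(0)
ax=(P[2]+P[3]-P[0]-P[1])[:2];th=np.arctan2(ax[1],ax[0])
ay=(P[0]+P[3]-P[1]-P[2])[:2];print("c",c,"yaw",th,np.arctan2(-ay[0],ay[1]),"size",np.linalg.norm(ax)/2,np.linalg.norm(ay)/2)
for nm,a,b in(("rear red top left",(214,50),(532,221)),("rear red top right",(103,97),(646,243))):
    print(nm,tri(S(*a),T(*b)))
# green pin collar
print("pin",tri(S(241,112),T(518,202)))
ex=np.array([np.cos(th),np.sin(th)]);ey=np.array([-ex[1],ex[0]])
toC=lambda X:((X[:2]-c[:2])@ex,(X[:2]-c[:2])@ey)
for a,z in(((532,221),.106),((646,243),.106),((523,270),.05),((630,291),.05),((532,237),.05),((518,202),.024)):
    X=atz("top",T(*a),z);print(a,X,np.array(toC(X)))
for a,z in(((98,80),.106),((208,38),.106),((241,112),.024)):
    X=atz("scene",S(*a),z);print("scene",a,X,np.array(toC(X)))
# bystanders
print("bottle cap",tri((152,262),(408,229)),"bowl",atz("top",(390,293),.03),"booklet",atz("top",(236,260),.014),"seal",atz("top",(256,195),.05))
E
```

```text
[[ 0.4265  0.1257  0.0105]
 [ 0.386  -0.0707  0.0165]
 [ 0.6385 -0.1275  0.0101]
 [ 0.682   0.0664  0.0151]]
c [ 0.5333 -0.0015  0.0131] yaw -0.2246296543570697 -0.2115947912927816 size 0.2605550110620389 0.19966296859417706
rear red top left [0.4931 0.0592 0.1025]
rear red top right [ 0.4717 -0.04    0.1033]
pin [0.5083 0.0718 0.0203]
(532, 221) [0.492  0.0575 0.106 ] [-0.0534  0.0484]
(646, 243) [ 0.4714 -0.0404  0.106 ] [-0.0516 -0.0516]
(523, 270) [0.4455 0.067  0.05  ] [-0.1008  0.0472]
(630, 291) [ 0.425  -0.0306  0.05  ] [-0.0991 -0.0525]
(532, 237) [0.4756 0.058  0.05  ] [-0.0695  0.0452]
(518, 202) [0.5076 0.0708 0.024 ] [-0.0411  0.0648]
scene (98, 80) [ 0.4569 -0.0327  0.106 ] [-0.0675 -0.0474]
scene (208, 38) [0.483  0.0638 0.106 ] [-0.0636  0.0525]
scene (241, 112) [0.5113 0.071  0.024 ] [-0.0375  0.0658]
bottle cap [ 0.5524 -0.1963  0.0878] bowl [ 0.4058 -0.1663  0.03  ] booklet [0.4876 0.1949 0.014 ] seal [0.6397 0.141  0.05  ]
```

```bash
python3 -m inch '[[[0,0,0,0,0,7.75,1],[0,0,0,0,0,7.75,1],[0,0,0,0,0,7.75,1],[0,0,0,0,0,7.75,1],[0,0,0,0,0,7.75,1]]]' 20
python3 -m inch '[[[0.3,-4.8,0,0,0,0,1],[0.3,-4.8,0,0,0,0,1],[0.3,-4.8,0,0,0,0,1],[0.3,-4.8,0,0,0,0,1],[0.3,-4.8,0,0,0,0,1]]]'
python3 -m inch '[[[0.3,-4.8,0,0,0,0,1],[0.3,-4.8,0,0,0,0,1],[0.3,-4.8,0,0,0,0,1],[0.3,-4.8,0,0,0,0,1],[0,0,0,0,0,0,1]]]'
```

```text
t: 0.6
tool_pos: [0.2651, -0.5378, 0.1822]
orientation: [-3.121, 0.351, 0.001]
force: [-0.3, -0.0, 0.2]
opening: 0.0576
t: 1.1
tool_pos: [0.3318, -0.3052, 0.1824]
orientation: [-3.122, 0.343, 0.0]
force: [0.8, 0.1, 0.7]
opening: 0.0174
t: 1.6
tool_pos: [0.3862, -0.1171, 0.1827]
orientation: [-3.122, 0.331, -0.001]
force: [-0.9, 0.5, -0.2]
opening: 0.0007
```

```bash
python3 -m inch '[[[0.1,-4.8,0,0,0,0,1],[0,-4.8,0,0,0,0,1],[0,-4.8,0,0,0,0,1],[0,0,0,0,0,0,1],[0,0,0,0,0,0,1]]]'
python3 -m inch '[[[0,0,3,0,0,0,1],[0,0,3,0,0,0,1],[0,0,3,0,0,0,1],[0,0,2,0,0,0,1],[0,0,0,0,0,0,1]]]'
python3 - <<'E'
from plant import robot
import cv2,numpy as np
a=cv2.resize(robot.read_camera("scene")["image"][120:290,120:320],None,fx=2,fy=2)
b=cv2.resize(robot.read_camera("top")["image"][170:340,220:420],None,fx=2,fy=2)
cv2.imwrite("pics/c1.png",cv2.convertScaleAbs(np.hstack([a,b]),alpha=1.6))
E
```

```text
t: 2.1
tool_pos: [0.4172, 0.0182, 0.1825]
orientation: [3.123, -0.338, -0.001]
force: [-0.3, -1.0, 0.2]
opening: 0.0008
t: 2.6
tool_pos: [0.4144, 0.0161, 0.0695]
orientation: [3.122, -0.347, -0.01]
force: [1.1, -0.2, -0.8]
opening: 0.0006
```

View pics/c1.png

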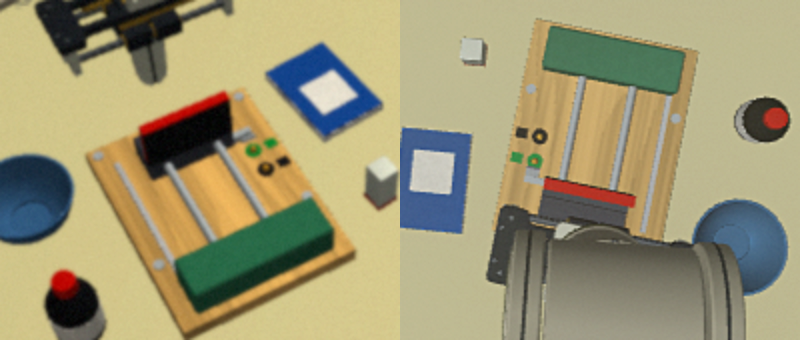

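The closed fingers are in front of the plate, about 48 mm short of its face and clear of everything. Now approaching until contact.

```bash
python3 -m inch '[[[1,0,0,0,0,0,1],[1,0,0,0,0,0,1],[0.8,0,0,0,0,0,1],[0.6,0,0,0,0,0,1],[0,0,0,0,0,0,1]]]'
python3 -m inch '[[[0.2,0,0,0,0,0,1],[0.2,0,0,0,0,0,1],[0,0,0,0,0,0,1]]]'
python3 -m inch '[[[0.2,0,0,0,0,0,1],[0.2,0,0,0,0,0,1],[0,0,0,0,0,0,1]]]'
```

```text
t: 3.2
tool_pos: [0.4516, 0.0102, 0.0736]
orientation: [3.123, -0.343, 0.002]
force: [-0.6, -0.5, -0.4]
opening: 0.0004
t: 3.5
tool_pos: [0.4545, 0.0098, 0.0729]
orientation: [-3.123, 0.342, 0.0]
force: [-0.0, -0.1, -0.2]
opening: 0.0003
t: 3.8
tool_pos: [0.4586, 0.0089, 0.0729]
orientation: [3.123, -0.343, 0.0]
force: [-0.0, 0.3, 0.8]
opening: 0.0005
```

```bash
for i in 1; do :; done
python3 -m inch '[[[0.2,0,0,0,0,0,1],[0,0,0,0,0,0,1]]]'
python3 -m inch '[[[0.2,0,0,0,0,0,1],[0,0,0,0,0,0,1]]]'
python3 -m inch '[[[0.2,0,0,0,0,0,1],[0,0,0,0,0,0,1]]]'
python3 -m inch '[[[0.2,0,0,0,0,0,1],[0,0,0,0,0,0,1]]]'
```

```text
t: 4.0
tool_pos: [0.4606, 0.0084, 0.0729]
orientation: [3.123, -0.343, 0.0]
force: [0.1, -0.2, -0.2]
opening: 0.0001
t: 4.2
tool_pos: [0.4625, 0.008, 0.0729]
orientation: [-3.123, 0.343, -0.0]
force: [-1.1, -0.2, 0.2]
opening: 0.0008
t: 4.4
tool_pos: [0.4645, 0.0076, 0.0729]
orientation: [-3.123, 0.343, -0.0]
force: [-0.8, -0.0, 0.6]
opening: 0.0003
t: 4.6
tool_pos: [0.4665, 0.0071, 0.0729]
orientation: [3.123, -0.343, 0.0]
force: [0.6, -0.5, 0.4]
opening: 0.0004
```

```bash
python3 -m inch '[[[0.3,0,0,0,0,0,1],[0,0,0,0,0,0,1]]]'
python3 -m inch '[[[0.3,0,0,0,0,0,1],[0,0,0,0,0,0,1]]]'
python3 -m inch '[[[0.3,0,0,0,0,0,1],[0,0,0,0,0,0,1]]]'
```

```text
t: 4.8
tool_pos: [0.4695, 0.0064, 0.0729]
orientation: [3.123, -0.343, 0.0]
force: [0.1, -0.3, -0.3]
opening: 0.0005
t: 5.0
tool_pos: [0.4724, 0.0058, 0.0729]
orientation: [-3.123, 0.343, -0.0]
force: [-0.8, 0.5, -0.1]
opening: 0.0005
t: 5.2
tool_pos: [0.4753, 0.0051, 0.0729]
orientation: [3.123, -0.343, 0.0]
force: [-0.6, 0.3, 0.0]
opening: 0.0002
```

Contact was expected by now, but no force shows. I'll look before going on.

```bash
python3 - <<'E'
from plant import robot
import cv2,numpy as np
a=cv2.resize(robot.read_camera("scene")["image"][130:230,150:250],None,fx=4,fy=4,interpolation=cv2.INTER_CUBIC)
b=cv2.resize(robot.read_camera("top")["image"][210:310,260:360],None,fx=4,fy=4,interpolation=cv2.INTER_CUBIC)
cv2.imwrite("pics/c2.png",cv2.convertScaleAbs(np.hstack([a,b]),alpha=1.7))
print(robot.read_state()["force"])
E
```

```text
[ 0.19984083  0.42659535 -0.67997662]
```

View pics/c2.png

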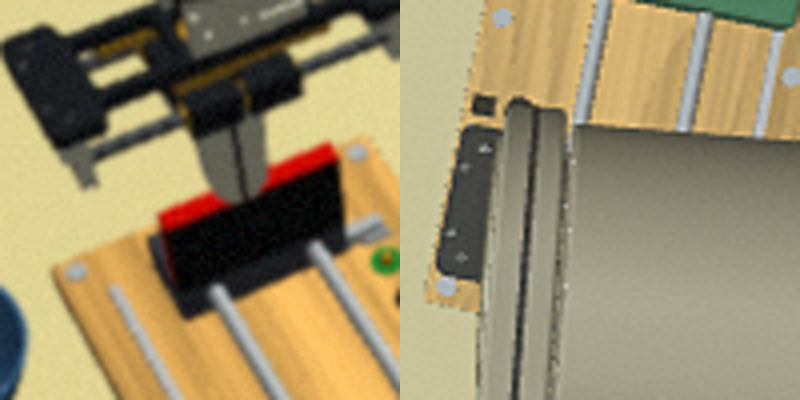

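```bash
python3 - <<'E'
from h import *
from plant import robot
p=np.array(robot.read_state()["tool_pos"])
f=lambda q:np.round((q-[150,130])*4)
print(p)
for z in (0,.02,.034,.05): print("TCP+z",z,f(proj("scene",p+[0,0,z])))
c=np.array([.5333,-.0015]);ex=np.array([.977,-.213]);ey=np.array([.213,.977])
for xx in(-.064,-.052):
  for y in(-.05,0,.05):
    for z in(.106,): print(xx,y,f(proj("scene",np.r_[c+ex*xx+ey*y,z])))
E
```

```text
[0.47505498 0.00519996 0.07281692]
TCP+z 0 [243. 229.]
TCP+z 0.02 [239. 206.]
TCP+z 0.034 [236. 189.]
TCP+z 0.05 [233. 169.]
-0.064 -0.05 [154. 216.]
-0.064 0 [242. 178.]
-0.064 0.05 [327. 142.]
-0.052 -0.05 [164. 231.]
-0.052 0 [252. 194.]
-0.052 0.05 [337. 157.]
```

```bash
python3 - <<'E'
from h import *
from plant import robot
import cv2
p=np.array([.4144,.0161,.0695]); print(p,(proj("scene",p)-[120,120])*2, "seen ~ (150,83)")
im=robot.read_camera("scene")["image"]
o=cv2.convertScaleAbs(cv2.resize(im[150:205,180:245],None,fx=10,fy=10,interpolation=cv2.INTER_CUBIC),alpha=2)
cv2.imwrite("pics/c3.png",o)
E
```

```text
[0.4144 0.0161 0.0695] [155.65236302  99.48686923] seen ~ (150,83)
```

View pics/c3.png

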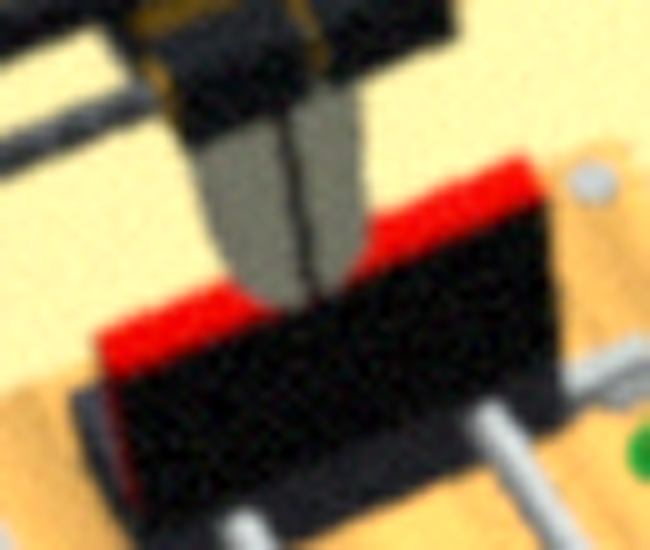

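```bash
python3 - <<'E'
from h import *
c=np.array([.5333,-.0015]);ex=np.array([.977,-.213]);ey=np.array([.213,.977])
for px,p in(((210.5,180.3),[.4751,.0052,.0728]),((195,161.8),[.4144,.0161,.0695])):
  for z in(.07,.09,.1,.106,.115):
    X=atz("scene",px,z);d=X-p;print(z,X,"off",d,"clamp",(X[:2]-c)@ex,(X[:2]-c)@ey)
E
python3 -m inch '[[[-1,0,0,0,0,0,1],[-1.5,0,0,0,0,0,1],[0,0,0,0,0,0,1]]]'
```

```text
0.07 [0.45729863 0.01801492 0.07      ] off [-0.01780137  0.01281492 -0.0028    ] clamp -0.0784100185247406 0.0028777864439020195
0.09 [0.47166267 0.00950524 0.09      ] off [-0.00343733  0.00430524  0.0172    ] clamp -0.06256379127226008 -0.0023766329903777764
0.1 [0.47884469 0.0052504  0.1       ] off [3.7446850e-03 5.0398554e-05 2.7200000e-02] clamp -0.05464067764601965 -0.005003842707517664
0.106 [0.4831539  0.00269749 0.106     ] off [ 0.0080539  -0.00250251  0.0332    ] clamp -0.04988680947027544 -0.006580168537801607
0.115 [ 0.48961771 -0.00113186  0.115     ] off [ 0.01451771 -0.00633186  0.0422    ] clamp -0.04275600720665923 -0.008944657283227572
0.07 [0.39199794 0.02528111 0.07      ] off [-0.02240206  0.00918111  0.0005    ] clamp -0.14375649214688394 -0.003932197672293237
0.09 [0.4078339  0.01660764 0.09      ] off [-0.0065661   0.00050764  0.0205    ] clamp -0.12643730288125946 -0.009033114593625362
0.1 [0.41575189 0.01227091 0.1       ] off [ 0.00135189 -0.00382909  0.0305    ] clamp -0.11777770824844712 -0.011583573054291457
0.106 [0.42050268 0.00966887 0.106     ] off [ 0.00610268 -0.00643113  0.0365    ] clamp -0.11258195146875978 -0.01311384813069106
0.115 [0.42762886 0.0057658  0.115     ] off [ 0.01322886 -0.0103342   0.0455    ] clamp -0.10478831629922883 -0.015409260745290506
t: 5.65
tool_pos: [0.4488, 0.0111, 0.0724]
orientation: [-3.123, 0.342, 0.002]
force: [-0.3, 0.5, -0.1]
opening: 0.0005
```

The visible fingertips sit about 25–30 mm higher than the reported TCP and were above the plate, so the height isn't to be trusted. I've backed off over the fixed jaw and will lower in steps, watching the force.

```bash
python3 -m inch '[[[0,0,0.5,0,0,0,1],[0,0,0.5,0,0,0,1],[0,0,0,0,0,0,1]]]'
python3 -m inch '[[[0,0,0.5,0,0,0,1],[0,0,0.5,0,0,0,1],[0,0,0,0,0,0,1]]]'
python3 -m inch '[[[0,0,0.5,0,0,0,1],[0,0,0.3,0,0,0,1],[0,0,0,0,0,0,1]]]'
python3 - <<'E'
from plant import robot
import cv2
im=robot.read_camera("scene")["image"]
cv2.imwrite("pics/c4.png",cv2.convertScaleAbs(cv2.resize(im[140:205,170:245],None,fx=8,fy=8,interpolation=cv2.INTER_CUBIC),alpha=2))
E
```

```text
t: 5.95
tool_pos: [0.4501, 0.0106, 0.0618]
orientation: [3.123, -0.343, -0.002]
force: [0.4, -0.0, 0.1]
opening: 0.0005
t: 6.25
tool_pos: [0.4499, 0.0107, 0.0518]
orientation: [3.123, -0.343, -0.003]
force: [0.2, -0.3, -1.2]
opening: 0.0002
t: 6.55
tool_pos: [0.4501, 0.0107, 0.0442]
orientation: [3.123, -0.343, -0.002]
force: [-0.1, 0.2, 0.6]
opening: 0.0005
```

View pics/c4.png

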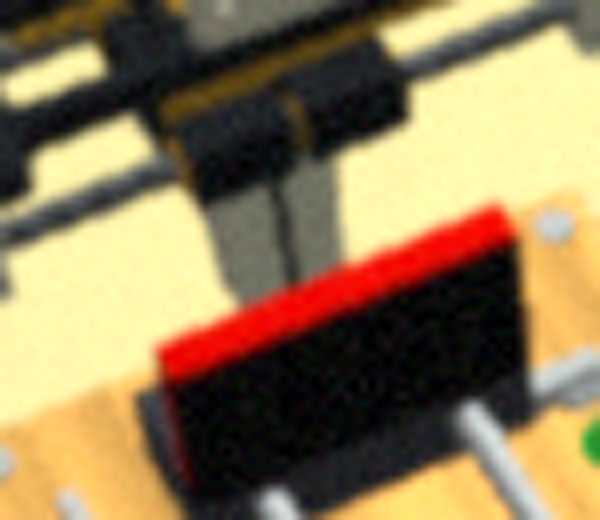

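The plate's red top now hides the fingertips, so they are in front of it. The reported z of 0.044 without jaw contact confirms the offset, and the true tip height is about 0.074. Now pushing in small steps.

```bash
python3 -m inch '[[[0.3,0,0,0,0,0,1],[0.3,0,0,0,0,0,1],[0,0,0,0,0,0,1]]]'
python3 -m inch '[[[0.3,0,0,0,0,0,1],[0,0,0,0,0,0,1]]]'
python3 -m inch '[[[0.3,0,0,0,0,0,1],[0,0,0,0,0,0,1]]]'
python3 -m inch '[[[0.3,0,0,0,0,0,1],[0,0,0,0,0,0,1]]]'
python3 -m inch '[[[0.3,0,0,0,0,0,1],[0,0,0,0,0,0,1]]]'
```

```text
t: 6.9
tool_pos: [0.4571, 0.0092, 0.0451]
orientation: [3.123, -0.343, 0.001]
force: [0.8, -0.1, -0.6]
opening: 0.0002
t: 7.1
tool_pos: [0.4591, 0.0088, 0.0448]
orientation: [-3.123, 0.343, 0.002]
force: [-4.4, 0.3, 2.7]
opening: 0.0005
t: 7.3
tool_pos: [0.4619, 0.0082, 0.0447]
orientation: [-3.123, 0.343, 0.002]
force: [-3.4, 1.6, 1.3]
opening: 0.0008
t: 7.5
tool_pos: [0.4648, 0.0075, 0.0446]
orientation: [-3.123, 0.343, 0.002]
force: [-3.3, 1.2, 1.6]
opening: 0.0005
t: 7.7
tool_pos: [0.4677, 0.0069, 0.0445]
orientation: [-3.123, 0.343, 0.002]
force: [-4.7, 1.6, 0.8]
opening: 0.0001
```

Contact was at TCP x≈0.458, so the jaw is now about 10 mm open. Target is about 44 mm of travel, x≈0.501.

```bash
python3 -m inch '[[[0.4,0,0,0,0,0,1],[0.4,0,0,0,0,0,1],[0,0,0,0,0,0,1]]]'
python3 -m inch '[[[0.3,0,0,0,0,0,1],[0.3,0,0,0,0,0,1],[0,0,0,0,0,0,1]]]'
python3 -m inch '[[[0.3,0,0,0,0,0,1],[0.3,0,0,0,0,0,1],[0,0,0,0,0,0,1]]]'
python3 -m inch '[[[0.4,0,0,0,0,0,1],[0.4,0,0,0,0,0,1],[0,0,0,0,0,0,1]]]'
```

```text
t: 8.0
tool_pos: [0.4753, 0.0052, 0.0445]
orientation: [-3.123, 0.343, 0.003]
force: [-4.9, 1.2, 0.6]
opening: 0.0004
t: 8.3
tool_pos: [0.4811, 0.0038, 0.0444]
orientation: [-3.123, 0.343, 0.002]
force: [-4.4, 0.5, 1.4]
opening: 0.0005
t: 8.6
tool_pos: [0.4875, 0.0024, 0.0445]
orientation: [3.123, -0.343, -0.0]
force: [-1.4, 0.4, -1.9]
opening: 0.0003
t: 8.9
tool_pos: [0.4947, 0.0008, 0.0445]
orientation: [-3.123, 0.343, 0.003]
force: [-6.9, 1.9, 2.3]
opening: 0.0006
```

```bash
python3 - <<'E'
from plant import robot
import cv2
im=robot.read_camera("scene")["image"]
cv2.imwrite("pics/c5.png",cv2.convertScaleAbs(cv2.resize(im[145:215,170:270],None,fx=7,fy=7,interpolation=cv2.INTER_CUBIC),alpha=2))
E
```

```text
(no output)
```

View pics/c5.png

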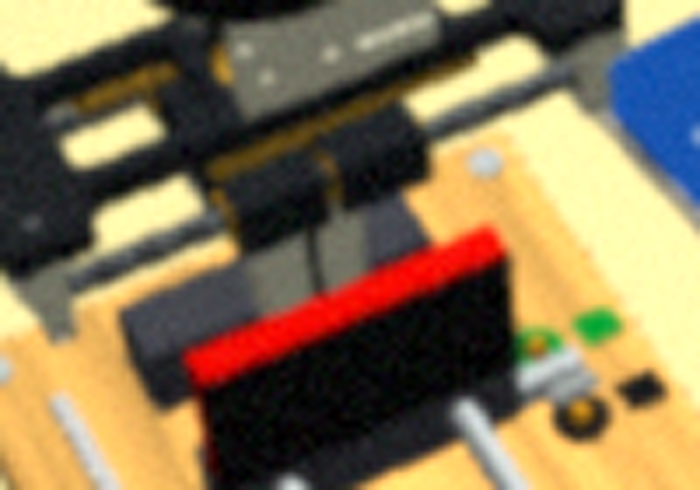

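The dog at (555,370) has passed the green pin, which is visible again at (540,345), and the black pin ahead is still clear. Travel is about 38 mm. I'll push a little further, then let go.

```bash
python3 -m inch '[[[0.4,0,0,0,0,0,1],[0,0,0,0,0,0,1]]]'
python3 -m inch '[[[-0.3,0,0,0,0,0,1],[-0.3,0,0,0,0,0,1],[-0.4,0,0,0,0,0,1],[-0.5,0,0,0,0,0,1],[-0.5,0,0,0,0,0,1]]]'
python3 -m inch '[[[-0.8,0,0,0,0,0,1],[-0.8,0,0,0,0,0,1],[0,0,0,0,0,0,1],[0,0,0,0,0,0,1],[0,0,0,0,0,0,1]]]'
python3 -m inch '[[[0,0,-3,0,0,0,1],[0,0,-3,0,0,0,1],[0,0,-3,0,0,0,1],[-3,0,0,0,0,0,1],[0,0,0,0,0,0,1]]]'
python3 - <<'E'
from plant import robot
import cv2,numpy as np
a=cv2.resize(robot.read_camera("scene")["image"][130:295,100:320],None,fx=3,fy=3,interpolation=cv2.INTER_CUBIC)
cv2.imwrite("pics/c6.png",cv2.convertScaleAbs(a,alpha=1.7))
E
```

```text
t: 9.15
tool_pos: [0.4985, -0.0, 0.0444]
orientation: [-3.123, 0.343, 0.003]
force: [-6.6, 2.1, 2.1]
opening: 0.0004
t: 9.65
tool_pos: [0.4805, 0.004, 0.0452]
orientation: [3.123, -0.343, 0.003]
force: [-0.2, -0.4, -0.2]
opening: 0.0005
t: 10.15
tool_pos: [0.4646, 0.0075, 0.045]
orientation: [3.123, -0.343, 0.001]
force: [-0.5, 0.5, -0.3]
opening: 0.0006
t: 10.65
tool_pos: [0.434, 0.0145, 0.1356]
orientation: [-3.123, 0.342, -0.001]
force: [0.5, 0.5, -0.6]
opening: 0.0006
```

View pics/c6.png

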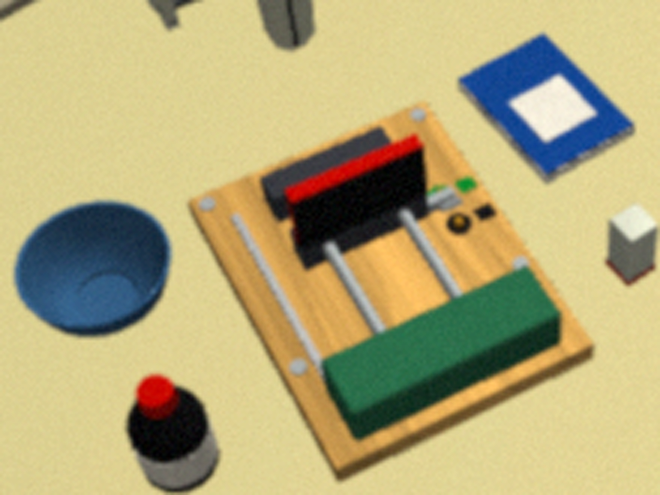

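The fingers are clear. The plate stands off the fixed jaw with the dog resting at the green pin (440,193), and all four bystanders are in place. One numeric check of the travel, then hand in.

```bash
python3 - <<'E'
from h import *
from plant import robot
import cv2
c=np.array([.5333,-.0015]);ex=np.array([.977,-.213])
im=robot.read_camera("scene")["image"]; im0=cv2.imread("pics/scene0.png")
def redx(i):
    b,g,r=[i[150:215,170:260,k].astype(int) for k in range(3)]
    ys,xs=np.nonzero((r>90)&(g<50)&(b<50));p=(xs.mean()+170,ys.mean()+150)
    return (atz("scene",p,.104)[:2]-c)@ex,len(xs)
a,b=redx(im0),redx(im);print("travel",b[0]-a[0],a,b)
d=cv2.absdiff(im,im0).max(2)
for n,(u,v) in dict(bowl=(131,220),bottle=(157,273),booklet=(282,165),seal=(311,211)).items(): print(n,d[v-22:v+22,u-22:u+22].mean().round(1), "bg",d[300:340,300:340].mean().round(1))
s=robot.read_state();print(s["t"],s["force"])
robot.close_job()
E
```

```text
travel 0.029194848253053324 (np.float64(-0.061260415035095), 194) (np.float64(-0.03206556678204168), 216)
bowl 4.6 bg 7.7
bottle 6.2 bg 7.7
booklet 6.3 bg 7.7
seal 7.3 bg 7.7
10.75 [-0.12071364 -0.29746884  0.06231176]
the job is handed in; nothing more can be done
```

The clamp is half open: the jaw sprang back and is caught on the first pin (green collar). I pushed the red plate's front with the closed fingertips to about 42 mm of travel, let go, withdrew, and handed the job in at 10.75 s.

- **Jaw travel:** the last picture gives about 29 mm from the plate's position. The dog is resting at the green pin, and the force on the tool is about zero.
- **Bystanders:** none of the four changed in the pictures beyond image noise.
- **What disagreed:** the reported TCP height was about 30 mm lower than the fingertips seen in the camera. My first approach therefore passed over the plate's top without touching it. I saw this in a picture, backed off, lowered about 28 mm and found contact as expected.
- **Not measured directly:** I judged the first pin's height only from the jaw staying caught, because it is mostly hidden behind the dog in the last picture.

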